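Zero the angle gauge and hold it flush on the tilted machine table

TASK

Pick up the box-shaped angle gauge and hold its base flat and still on the level stone reference plate for a good second so that it zeroes itself. Then hold the gauge with its base flush on the sloped steel face of the tilting table, about in the middle of the face, the long side of its base running straight up the slope, pressed on gently but definitely so that the table keeps its tilt. Finish while still gripping it and pressing it there, do not let go, and leave everything else on the bench where it is.

Things in the scene. Friction and masses are not known exactly. Their poses are not given: they have to be found in the camera images.
- gauge: the angle gauge: a grey box with an aluminium foot band and a small display on top, 60 mm (its x) by 30 mm (its y) by 60 mm tall (its z), 0.13 to 0.25 kg. Origin at the centre of its underside, the flat measuring base. Starts standing upright on the bench at any yaw; either end of its x may point up the slope. Grip it across the 30 mm between its wide flat sides
- ref_top (a point): the centre of the top surface of the level stone reference plate, a fixed slab 150 mm (x) by 110 mm (y), its top 20 mm above the bench; z up. It stands to the left or to the right of the robot's centre line, the tilting table on the other side
- face (a point): centre of the sloped steel face of the tilting table, a flat plate 140 mm (x, straight up the slope, roughly away from the robot) by 130 mm (y, level). z is the outward normal, leaning back towards the robot; tilt 12 to 34 degrees, different each time. Its lower edge is hinged 40 mm above the bench on a fixed grey base 160 x 130 mm. The table is left or right of the robot's centre line
- tilt_plate: the same tilting plate: origin on the hinge axis at the lower edge, axes as face, which lies at x 70, z 12 mm in it; 14 mm thick. Clamped by friction: the hinge yields at about 5 N m, so a gentle push does not move it. On its +y side a thin fixed steel arc stands 67 to 77 mm from the middle, up to 121 mm above the bench
- top_edge (a point): the middle of the upper edge of the sloped face, 70 mm up the slope from face; it shows whether the tilt setting was disturbed
- tin: a closed paint tin, 90 mm diameter, 100 mm tall, standing; bystander
- jar: a closed glass jar, 66 mm diameter, 90 mm tall, standing; bystander
- screwdriver: a screwdriver, 170 mm long, lying on the bench; bystander
- tape: a roll of tape, 100 mm diameter, 25 mm tall, lying flat; bystander
- offcut: a light wood offcut, 110 x 45 x 22 mm, lying flat; bystander
- hammer: a hammer, 260 mm long, lying on the bench; bystander
- wrench: a spanner, 160 mm long, lying on the bench; bystander
- ref_plate: the stone reference plate itself, origin at the centre of its underside on the bench, 20 mm below ref_top, same axes
Things that resemble listed ones, but are neither listed nor needed, are in the scene too. What is meant by the ref_plate is not green, and is the larger of those in its own colour.

How it is judged:
By the outcome, as a careful person would: the job done as asked, in the order asked, and still so for the second after the job is handed in, while the arm keeps its last pose, push and grip.
It also fails if it takes over 51 s, if anything falls off the work surface, if the arm or the gripper's body presses on something with over 40 N, if the wrist force passes 120 N, or if a joint passes its speed limit or range.

ROBOT

A 7-joint arm with a two-finger parallel gripper is mounted at the origin on the work surface. World frame = base frame: x ahead of the robot, y to its left, z up, the work surface at z = 0. Lengths are in m, angles in rad, forces in N, time in s.
With the tool pointing down it reaches from about 0.425 to 1.025 m from the base axis. Payload 9.4 kg.
Tool frame: the origin (TCP) lies at the very end of the fingers, on their centre line; the grasp point (between the pads) lies 19 mm behind it (arm.pinch_z is the distance from the TCP to the grasp point, in m); z points along the fingers, y is the line along which they close (so a half turn about z gives the same grasp; the last joint's range is limited). The gripper opens to 93 mm and grips with 3 to 60 N. Pads are 15 mm wide; open, the fingers measure 128 mm over their backs; the gripper's body (75 mm by 188 mm) begins 65 mm behind the grasp point.
Start: joints at [1.025, 0.599, -0.003, 1.599, 0.002, 0.943, -0.08], TCP at [0.328, -0.647, 0.219] pointing down, gripper open.
Joint ranges: [-2.57, 2.57], [-0.35, 1.97], [-1.29, 1.29], [0.11, 2.56], [-1.05, 4.19], [0.11, 1.86], [-2.63, 2.63]. Speed limits (rad/s): [2.22, 2.22, 3.01, 3.01, 3.14, 3.14, 3.14].

INTERFACE

Orientations are given as a rotation vector (axis times angle).
In Python, from plant import telemetry, get_image, arm, spot_in gives the robot as it stands.
- The arm moves only by the tool step_arm, never from a script. Its argument "moves" is a list of rows, each an object of numbers: "dx", "dy", "dz": the shift along the tool's x, y, z in mm; "rx", "ry", "rz": the turn, a rotation vector about the tool's x, y, z in rad; "grip": the closure, from 0 (fully open) to 1 (shut). A call has exactly 5 rows; each row shifts and turns the commanded pose from where the row before left it, along the tool's axes as they then stand; what a row does not reach is not made up. A row lasts 1/10 s, in which the tool goes at most 50 mm and 8.59 degrees, less where a joint would pass 70% of its speed; a pose out of reach is approached as far as the arm can. A call is refused whole if a number of a shift passes 50 or a number of a turn 0.15, either way. A call with a gripper value outside its range is refused whole. The fingers move at their own pace and stop on an object; the grip force is fixed at half the most. Time passes only in rows, so rows that do not move let the fingers close, or fill a call up. It gives the time, the measured TCP pose, the force, the opening and the grip force at its end, in the units of the state.
- telemetry.state(): the state, without advancing time (a new reading comes with each control period).
- get_image(name): name is "scene" or "top"; returns a dict with "image" (400x640x3 uint8, red, green, blue), "camera_matrix" (3x3 intrinsics, pixels), "k1" (the pictures are not rectified: a ray, as slopes to the right and down, at radius r is drawn at 1 + k1 r^2 times it, then the intrinsics apply), "rvec" (rotation vector, rad) and "tvec" (3), from world to camera coordinates, as OpenCV has them. Camera axes: x right, y down, z forward; pixel columns grow to the right and rows downward; lengths in m; the calibration is good to about 2 mm. A picture is of the moment at which its call begins. There is no depth.
- arm.finish_job(): hands the job in; it is judged then, once.
Trained networks look in a picture, given as the dict that the camera call returned (one of the last four; its "shot" number tells which), for a name from the list of things; names that differ only in an ending like _2 or _b are one class to them, and where a whole thing is asked for, a point or a joint stands for the part that bears it (a point fixed in the world has none). Each returns a list of dicts, best first, with "score" (0 to 1); they miss things now and then, are a little off and sometimes report something else, mostly with a low value. They report only what shows in the picture. A call takes as long as a camera call. They do not tell look-alikes from the thing itself.
- spot_in(query, picture): "bbox" ([left, top, right, bottom] in pixels, round what is visible of it).
The state is a dict: "time": time; "joints": joint angles; "qvel": joint speeds; "tau": joint torques, N m; "tcp_pos": TCP position; "eef_rot": TCP orientation; "contact_force": force on the tool from outside, world axes, zero at the start; "wrist_torque": the same for the moment, N m; "finger_gap": finger opening in m; "grasp_force": force on a finger pad.
Only numpy, scipy, OpenCV 4.12 (cv2) and the standard library are available. Lean on these libraries where they do the work, as an engineer would, in place of code of your own. Each camera call takes 0.05 s, during which the arm holds its last target. There are 200 camera calls.

## Working session

There is one attempt and no reset: what is moved stays moved. The work goes in short steps, Python scripts to look and compute and a tool call to move; the robot and the scene stay as the last step left them, time stands still between calls to the robot, and variables do not carry over. Pictures are saved under pics/ and viewed, at most 10 in all, crops included, and the job is handed in when it is done.

Besides the shell and the picture viewer there is one more tool, called after "Emit:" as name(argument=value, ...), one argument or row to a line, values as JSON. step_arm: Moves the arm, as the interface text tells. Its arguments: {"type":"object","properties":{"moves":{"type":"array"}},"required":["moves"]}

```bash
mkdir -p pics; ls
cat > h.py <<'E'
import numpy as np, cv2
from plant import telemetry,get_image,arm,spot_in
def save(p,n): cv2.imwrite('pics/'+n,p['image'][:,:,::-1])
def cam(p):
    R=cv2.Rodrigues(np.array(p['rvec'],float))[0]; t=np.array(p['tvec'],float).ravel(); return R,t,np.array(p['camera_matrix'],float)
def ray(p,uv):
    R,t,K=cam(p); d=np.array([(uv[0]-K[0,2])/K[0,0],(uv[1]-K[1,2])/K[1,1]]); s=d.copy()
    for _ in range(30): s=d/(1+p['k1']*(s@s))
    v=R.T@np.array([s[0],s[1],1]); return -R.T@t, v/np.linalg.norm(v)
def onz(p,uv,z):
    c,v=ray(p,uv); return c+v*(z-c[2])/v[2]
def proj(p,X):
    R,t,K=cam(p); Y=np.atleast_2d(X)@R.T+t; s=Y[:,:2]/Y[:,2:]; s=s*(1+p['k1']*(s**2).sum(1))[:,None]
    return s*[K[0,0],K[1,1]]+K[:2,2]
def tri(obs):
    A=np.zeros((3,3));b=np.zeros(3)
    for p,uv in obs:
        c,v=ray(p,uv);M=np.eye(3)-np.outer(v,v);A+=M;b+=M@c
    return np.linalg.solve(A,b)
E
python3 - <<'E'
from h import *
import pickle
s=telemetry.state();print({k:np.round(v,3).tolist() for k,v in s.items()}, arm.pinch_z)
P={}
for n in('scene','top'):
    p=get_image(n);P[n]=p;save(p,n+'0.png');print(n,p['k1'],np.round(ray(p,(320,200)),3).tolist())
    for q in ['gauge','ref_plate','tilt_plate','tin','jar','screwdriver','tape','offcut','hammer','wrench']:
        print(q,[(np.round(d['bbox']).astype(int).tolist(),round(d['score'],2)) for d in spot_in(q,p)[:3]])
pickle.dump(P,open('p0.pkl','wb'))
E
```

```text
pics
{'time': 0.0, 'joints': [1.025, 0.6, -0.003, 1.6, 0.002, 0.943, -0.08], 'qvel': [-0.0, 0.0, -0.002, 0.001, 0.001, 0.0, -0.001], 'tau': [-0.001, -76.507, 1.497, -25.235, -0.053, 0.017, 0.0], 'tcp_pos': [0.327, -0.646, 0.218], 'eef_rot': [-3.054, -0.729, 0.001], 'contact_force': [0.164, -0.121, 0.387], 'wrist_torque': [-0.007, 0.013, -0.008], 'grasp_force': 0.0, 'finger_gap': 0.093} 0.0188
scene 0.01955889833972415 [[1.158, -0.777, 0.921], [-0.468, 0.604, -0.645]]
gauge [([286, 193, 304, 217], 0.52)]
ref_plate [([338, 177, 384, 200], 0.7), ([329, 120, 364, 139], 0.6), ([284, 174, 314, 191], 0.57)]
tilt_plate [([248, 225, 306, 268], 0.74)]
tin [([382, 195, 416, 234], 0.73), ([342, 237, 367, 270], 0.38)]
jar [([342, 239, 366, 269], 0.92), ([187, 236, 222, 259], 0.44)]
screwdriver [([324, 222, 366, 243], 0.52)]
tape [([322, 144, 346, 163], 0.78), ([248, 228, 304, 269], 0.29)]
offcut [([188, 234, 224, 260], 0.74)]
hammer [([371, 147, 434, 175], 0.84)]
wrench [([201, 289, 238, 331], 0.65)]
top -0.15901119650626633 [[0.266, 0.008, 1.643], [0.146, 0.009, -0.989]]
gauge [([322, 211, 344, 225], 0.75), ([232, 152, 285, 207], 0.5)]
ref_plate [([236, 152, 282, 208], 0.72), ([134, 245, 180, 301], 0.69), ([271, 229, 312, 271], 0.57)]
tilt_plate [([368, 148, 426, 203], 0.81), ([233, 154, 281, 208], 0.3), ([463, 161, 481, 206], 0.17)]
tin [([266, 101, 300, 135], 0.67)]
jar [([343, 107, 367, 138], 0.98)]
screwdriver [([328, 146, 335, 178], 0.66)]
tape [([200, 232, 236, 267], 0.64), ([422, 225, 445, 263], 0.62), ([464, 160, 480, 208], 0.48)]
offcut [([421, 226, 444, 263], 0.78)]
hammer [([155, 134, 187, 213], 0.64)]
wrench [([464, 161, 478, 207], 0.73), ([322, 210, 343, 225], 0.48)]
```

View pics/scene0.png

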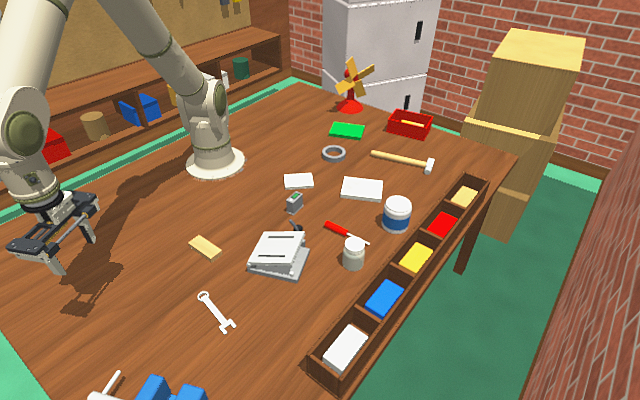

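View pics/top0.png

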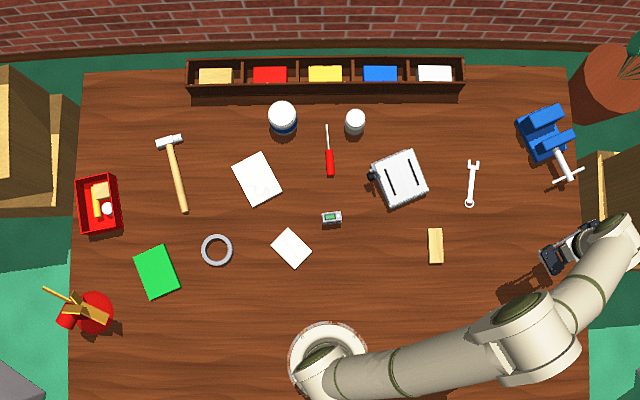

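The scene picture shows the gauge at (294,204), the large white plate at (361,188), the small white look-alike at (299,181) and the tilting table at (278,250). The top picture shows the gauge at (331,217), the plate at (257,180) and the table at (398,178). Next I'll zoom in on both.

Run:
```python
from h import *
import pickle
P=pickle.load(open('p0.pkl','rb'))
def crop(n,x,y,w,h,s):
    c=P[n]['image'][y:y+h,x:x+w,::-1]; c=cv2.resize(c,None,fx=s,fy=s,interpolation=cv2.INTER_CUBIC)
    for i in range(0,w,10): cv2.putText(c,str(x+i),(i*s,8),0,.3,(0,0,255));cv2.line(c,(i*s,0),(i*s,h*s),(0,0,255) if 0 else (90,90,0),1) 
    for j in range(0,h,10): cv2.putText(c,str(y+j),(0,j*s+8),0,.3,(0,0,255));cv2.line(c,(0,j*s),(w*s,j*s),(90,90,0),1)
    return c
a=crop('top',365,142,66,66,6);b=crop('scene',244,222,66,50,6)
g=crop('top',316,204,33,25,12);h=crop('scene',279,186,33,36,8)
def pad(c,w,hh): o=np.zeros((hh,w,3),np.uint8);o[:c.shape[0],:c.shape[1]]=c[:hh,:w];return o
im=np.hstack([np.vstack([pad(a,400,300+100),pad(h,400,200+0)]),np.vstack([pad(b,400,300),pad(g,400,300)])])
im[400:,:]=im[400:,:]
cv2.imwrite('pics/c1.png',im)
h2=crop('scene',279,186,33,36,10);cv2.imwrite('pics/c2.png',np.hstack([pad(h2,330,400),pad(crop('scene',335,172,54,32,8),440,400)]))
```

```text
(no output)
```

View pics/c1.png

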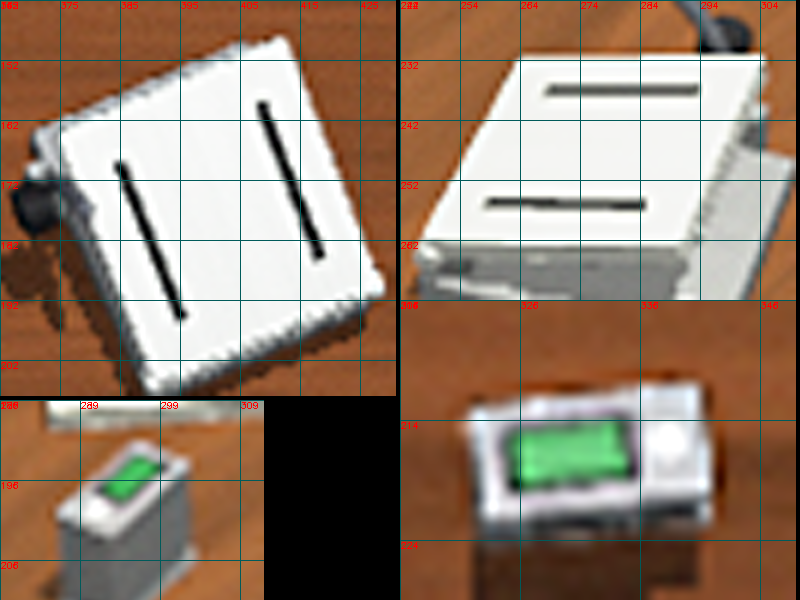

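View pics/c2.png

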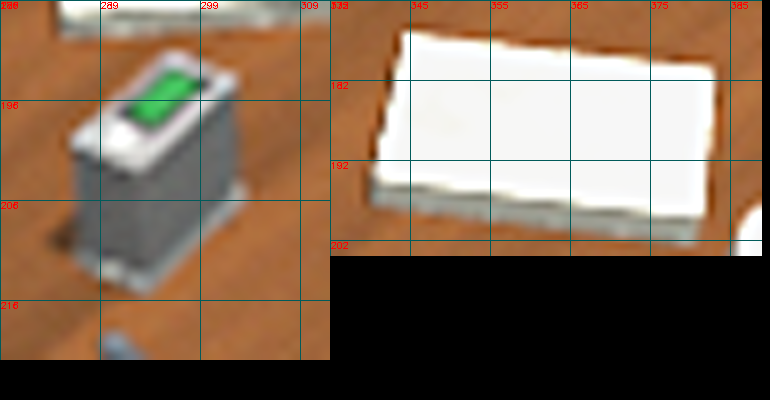

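The zooms show the face corners at roughly (264,231), (304,231), (291,262) and (246,262) in the scene picture, with the knob side being +y. The gauge's top corners and base can be read in both pictures. I'll fit models to these.

```bash
cat > fit.py <<'E'
from h import *
import pickle
from scipy.optimize import least_squares
P=pickle.load(open('p0.pkl','rb'));T,S=P['top'],P['scene']
def quad(p,box):
    x0,y0,x1,y1=box; g=p['image'][y0:y1,x0:x1].min(2); k=8
    G=cv2.resize(g,None,fx=k,fy=k,interpolation=cv2.INTER_CUBIC); m=(G>190).astype(np.uint8)
    m=cv2.morphologyEx(m,cv2.MORPH_CLOSE,np.ones((33,33))); cs=cv2.findContours(m,0,2)[0]; c=max(cs,key=cv2.contourArea)
    h=cv2.convexHull(c)
    _,q=cv2.minEnclosingTriangle(h) if 0 else (0,cv2.approxPolyN(h,4,ensure_convex=True))
    q=q.reshape(-1,2)
    return (q+.5)/k-.5+[x0,y0]
def match(p,obs,X): # order model corner projection to nearest
    pr=proj(p,X); return pr
def rect(c,ax,ay,lx,ly): return np.array([c+sx*ax*lx/2+sy*ay*ly/2 for sx,sy in((1,1),(1,-1),(-1,-1),(-1,1))])
def yawax(a): return np.array([np.cos(a),np.sin(a),0]),np.array([-np.sin(a),np.cos(a),0])
def assoc(p,X,q):
    pr=proj(p,X); return min((np.roll(qq,k,0) for qq in (q,q[::-1]) for k in range(4)),key=lambda o:((o-pr)**2).sum())
E
python3 - <<'E'
from fit import *
np.set_printoptions(precision=4,suppress=True)
o=lambda L,org,s:np.array([((a+.5)/s-.5+org[0],(b+.5)/s-.5+org[1]) for a,b in L])
# plate
qT,qS=quad(T,(228,145,290,215)),quad(S,(332,172,390,205)); print(qT,qS)
def order(q,p): # ccw from angle in world z=.02
    return q
W=np.array([onz(T,u,.02) for u in qT]); c0=W.mean(0)
best=None
for yaw in np.arange(-1.5,1.6,.2):
    def f(v,z=None):
        X=rect(np.array([v[0],v[1],v[3]]),*yawax(v[2]),.15,.11)
        return np.r_[(proj(T,X)-assoc(T,X,qT)).ravel(),(proj(S,X)-assoc(S,X,qS)).ravel()]
    r=least_squares(f,[c0[0],c0[1],yaw,.02])
    if best is None or r.cost<best.cost: best=r
print('plate',best.x,best.cost,best.fun.reshape(-1,2).tolist())
# face
fT=quad(T,(366,142,434,212)); fS=quad(S,(240,224,312,268)); print(fT,fS)
hT=o([(288,38),(384,293),(150,390),(58,145)],(365,142),6); hS=o([(120,55),(365,55),(285,245),(15,240)],(244,222),6)
print(hT,hS)
c0=onz(T,fT.mean(0),.08)
def face(v):
    ax,ay=yawax(v[2]);t=v[3];x=ax*np.cos(t)+np.array([0,0,np.sin(t)]);n=np.cross(x,ay)
    c=np.array([v[0],v[1],v[4]])+70e-3*x+12e-3*n   # hinge pt
    return c,x,ay,n
for name,(a,b) in {'auto':(fT,fS),'hand':(hT,hS)}.items():
  for free in (0,1):
    def f(v):
        v=np.r_[v,.04] if not free else v
        c,x,y,n=face(v);X=rect(c,x,y,.14,.13)
        return np.r_[(proj(T,X)-assoc(T,X,a)).ravel(),(proj(S,X)-assoc(S,X,b)).ravel()]
    r=least_squares(f,[c0[0]-.06,c0[1],.4,.4]+[.04]*free); c,x,y,n=face(np.r_[r.x,.04]if not free else r.x)
    print(name,r.x,r.cost,'c',c,'x',x,'n',n);print(r.fun.reshape(-1,2).round(1).tolist())
# gauge
gT=o([(70,115),(295,83),(312,190),(82,216)],(316,204),12)
gS=o([(72,138),(140,170),(238,78),(172,50)],(279,186),10)
bS=o([(75,255),(150,292),(245,192)],(279,186),10)
def f(v,z0=None):
    c=np.array([v[0],v[1],v[3]+.06]);ax,ay=yawax(v[2]);X=rect(c,ax,ay,.06,.03);B=X-[0,0,.06]
    pb=proj(S,B); rb=[(pb-u)[np.argmin(((pb-u)**2).sum(1))] for u in bS]
    return np.r_[(proj(T,X)-assoc(T,X,gT)).ravel(),(proj(S,X)-assoc(S,X,gS)).ravel(),np.ravel(rb)]
c0=onz(T,gT.mean(0),.06)
for y0 in(-.5,-1.,-1.5,-2,-2.5): 
    r=least_squares(f,[c0[0],c0[1],y0,0]);print('gauge',r.x,r.cost)
print(r.fun.reshape(-1,2).round(1).tolist())
E
```

```text
[[282.4375 190.6875]
 [251.6875 207.1875]
 [230.1875 166.1875]
 [260.6875 149.9375]] [[382.8125 180.0625]
 [381.0625 199.3125]
 [339.6875 194.1875]
 [343.8125 175.5625]]
plate [0.5794 0.2264 0.4878 0.0184] 1.339394786091232 [[0.3370229269889933, 0.03505779676345355], [-0.05719112877193311, 0.3104030311156407], [-0.29787756897110285, -0.2842428325840274], [-0.06858430772450674, -0.4583066613299991], [-0.45590315605193155, 0.5342565914830857], [-0.3914827964647998, -0.7773614051369009], [0.3191930579315567, -0.5028058997333744], [0.07996235716524325, 0.6842237052250937]]
[[428.8125 189.9375]
 [389.8125 206.9375]
 [366.8125 164.9375]
 [411.4375 146.4375]] [[301.5625 268.0625]
 [245.1875 264.3125]
 [263.3125 231.1875]
 [315.9375 230.1875]]
[[412.5833 147.9167]
 [428.5833 190.4167]
 [389.5833 206.5833]
 [374.25   165.75  ]] [[263.5833 230.75  ]
 [304.4167 230.75  ]
 [291.0833 262.4167]
 [246.0833 261.5833]]
auto [ 0.5147 -0.2523  0.4432  0.1209] 113.2585724715318 c [ 0.5762 -0.2231  0.0604] x [0.8968 0.4257 0.1206] n [-0.109  -0.0517  0.9927]
[[3.1, -1.0], [-4.7, -0.2], [-2.5, -3.5], [-0.
[... 554 characters left out ...]
.5, 0.1]]
hand [ 0.5083 -0.2552  0.3979  0.2626  0.0393] 4.1574875764604124 c [ 0.5678 -0.2302  0.069 ] x [0.8903 0.3742 0.2596] n [-0.2393 -0.1006  0.9657]
[[-0.7, -1.2], [-1.0, 0.5], [-0.7, -0.6], [0.8, -0.4], [-1.0, 0.3], [-1.4, 0.1], [0.5, -0.5], [-0.4, 0.2]]
gauge [ 0.449  -0.0132  0.0101  0.0011] 181.24928621045942
gauge [ 0.4503 -0.0121 -1.4625  0.0016] 2.204296803993245
gauge [ 0.4503 -0.0121 -1.4625  0.0016] 2.2042968039932607
gauge [ 0.4503 -0.0121 -1.4625  0.0016] 2.2042968039931847
gauge [ 0.4516 -0.0104 -2.4459 -0.0019] 280.640596089091
[[-0.9, 0.6], [10.9, 4.7], [-0.7, -1.6], [-12.1, -5.2], [-6.6, -3.1], [0.5, -5.4], [7.5, 3.2], [0.9, 5.9], [0.7, 1.3], [-6.8, -2.4], [0.5, 1.8]]
```

```bash
cat > plan.py <<'E'
from h import *
from scipy.spatial.transform import Rotation as Ro
def plan(pos,R,n,grip=None):
    s=telemetry.state();p=np.array(s['tcp_pos']);q=Ro.from_rotvec(s['eef_rot']);G=Ro.from_matrix(R)
    w=(q.inv()*G).as_rotvec()/n
    for i in range(n):
        d=q.inv().apply((np.array(pos)-p)/(n-i))*1e3; d=np.round(d,1); ww=np.round(w,3)
        print(i,d.tolist(),ww.tolist()); p=p+q.apply(d)/1e3;q=q*Ro.from_rotvec(ww)
    print('err mm',((np.array(pos)-p)*1e3).round(2),'rot',(q.inv()*G).as_rotvec().round(4))
def down(ty): # tool down, tool y at yaw ty
    y=np.array([np.cos(ty),np.sin(ty),0]);z=np.array([0,0,-1.]);return np.c_[np.cross(y,z),y,z]
E
python3 - <<'E'
from fit import *
np.set_printoptions(precision=4,suppress=True)
def face(v):
    ax,ay=yawax(v[2]);t=v[3];x=ax*np.cos(t)+np.array([0,0,np.sin(t)]);n=np.cross(x,ay)
    return np.array([v[0],v[1],.04])+70e-3*x+12e-3*n,x,ay,n
E=[(0,1),(1,2),(2,3),(3,0)] # up,-y,low,+y
def edges(v,rng,st):
    c,x,y,n=face(v);X=rect(c,x,y,.14,.13);out=[]
    for p in(T,S):
        g=p['image'].min(2).astype(np.float32)
        for e,(i,j) in enumerate(E):
            a=np.linspace(.1,.9,25)[:,None];uv=proj(p,X[i]*(1-a)+X[j]*a);d=uv[-1]-uv[0];d/=np.linalg.norm(d);nn=np.array([-d[1],d[0]])
            if nn@(proj(p,c)[0]-uv.mean(0))>0: nn=-nn   # outward
            s=np.arange(-rng,rng+.01,.1);pts=uv[:,None]+s[None,:,None]*nn
            I=cv2.remap(g,pts[...,0].astype(np.float32),pts[...,1].astype(np.float32),1)
            I=cv2.GaussianBlur(I,(1,1),0); D=-np.gradient(I,axis=1);D=cv2.blur(D,(7,1)); k=D.argmax(1);ok=D.max(1)>3
            out.append((p is T,e,uv,nn,s[k],ok))
    return out
v=np.array([.5083,-.2554,.3982,.2582])
for rng in (2.5,2,1.5,1.5,1.2,1.2):
    ed=edges(v,rng,0)
    tg=[(b,e,uv[ok]+nn*sh[ok,None],nn) for b,e,uv,nn,sh,ok in ed if ok.sum()>5]
    def f(w):
        c,x,y,n=face(w);X=rect(c,x,y,.14,.13);r=[]
        for b,e,q,nn in tg:
            A,B=proj(T if b else S,X[list(E[e])]);d=(B-A)/np.linalg.norm(B-A);m=np.array([-d[1],d[0]]);r.append((q-A)@m)
        return np.concatenate(r)
    r=least_squares(f,v,loss='soft_l1',f_scale=.3);v=r.x
    print(v,r.cost,[(int(b),e,round(float(np.median(sh[ok])),2),round(float(sh[ok].std()),2),int(ok.sum())) for b,e,uv,nn,sh,ok in ed])
J=r.jac;print('c',face(v)[0],'tilt deg',np.degrees(v[3]))
# tilt profile
for t in(.2,.23,.26,.29,.32):
    q=least_squares(lambda w:f(np.r_[w,t]),v[:3],loss='soft_l1',f_scale=.3);print(t,q.cost)
from plan import *
print('above gauge');plan([.4503,-.0121,.16],down(.108),15)
E
```

```text
[ 0.5101 -0.256   0.3983  0.2565] 31.354156955342102 [(1, 0, 2.5, 0.56, 25), (1, 1, 0.6, 0.24, 25), (1, 2, 0.5, 0.66, 25), (1, 3, -0.2, 0.75, 25), (0, 0, 0.7, 0.83, 25), (0, 1, 0.7, 0.34, 25), (0, 2, -0.3, 0.11, 25), (0, 3, 0.4, 0.09, 25)]
[ 0.5102 -0.2559  0.3985  0.2573] 28.604321095315296 [(1, 0, 2.0, 0.57, 25), (1, 1, 0.1, 0.21, 25), (1, 2, 0.9, 0.61, 25), (1, 3, 0.1, 0.47, 25), (0, 0, 0.2, 0.76, 25), (0, 1, 0.3, 0.36, 25), (0, 2, 0.1, 0.12, 25), (0, 3, 0.8, 0.1, 25)]
[ 0.5102 -0.2561  0.4001  0.2588] 18.24377059050322 [(1, 0, 0.7, 0.63, 25), (1, 1, 0.2, 0.21, 25), (1, 2, 0.8, 0.36, 25), (1, 3, 0.1, 0.45, 25), (0, 0, 0.2, 0.44, 25), (0, 1, 0.3, 0.37, 25), (0, 2, 0.1, 0.13, 25), (0, 3, 0.8, 0.09, 25)]
[ 0.5101 -0.2561  0.4     0.2572] 16.450661206050583 [(1, 0, 0.4, 0.57, 25), (1, 1, 0.2, 0.23, 25), (1, 2, 0.7, 0.4, 25), (1, 3, 0.1, 0.45, 25), (0, 0, 0.2, 0.32, 25), (0, 1, 0.3, 0.33, 25), (0, 2, 0.1, 0.14, 25), (0, 3, 0.7, 0.09, 25)]
[ 0.5101 -0.2561  0.4011  0.2574] 15.017743279697678 [(1, 0, 0.4, 0.31, 25), (1, 1, 0.2, 0.23, 25), (1, 2, 0.7, 0.36, 25), (1, 3, 0.2, 0.4, 25), (0, 
[... 477 characters left out ...]
2 30.421500770752317
above gauge
0 [26.4, -34.0, 3.9] [-0.0, 0.0, -0.081]
1 [29.1, -31.8, 3.9] [-0.0, 0.0, -0.081]
2 [31.6, -29.3, 3.9] [-0.0, 0.0, -0.081]
3 [33.8, -26.7, 3.9] [-0.0, 0.0, -0.081]
4 [35.9, -23.9, 3.9] [-0.0, 0.0, -0.081]
5 [37.7, -20.9, 3.9] [-0.0, 0.0, -0.081]
6 [39.3, -17.8, 3.9] [-0.0, 0.0, -0.081]
7 [40.6, -14.5, 3.9] [-0.0, 0.0, -0.081]
8 [41.6, -11.2, 3.9] [-0.0, 0.0, -0.081]
9 [42.4, -7.8, 3.9] [-0.0, 0.0, -0.081]
10 [42.9, -4.3, 3.9] [-0.0, 0.0, -0.081]
11 [43.1, -0.9, 3.9] [-0.0, 0.0, -0.081]
12 [43.0, 2.6, 3.9] [-0.0, 0.0, -0.081]
13 [42.6, 6.1, 4.0] [-0.0, 0.0, -0.081]
14 [42.0, 9.5, 3.9] [-0.0, 0.0, -0.081]
err mm [ 0.02  0.04 -0.01] rot [-0.0001  0.      0.005 ]
```

Emit:
step_arm(
  moves=[
    {"dx":26,"dy":-34,"dz":4,"rz":-0.081},
    {"dx":29,"dy":-32,"dz":4,"rz":-0.081},
    {"dx":32,"dy":-29,"dz":4,"rz":-0.081},
    {"dx":34,"dy":-27,"dz":4,"rz":-0.081},
    {"dx":36,"dy":-24,"dz":4,"rz":-0.081},
  ],
)

```text
schema error: expected keys dx, dy, dz, rx, ry, rz, grip
```

Emit:
step_arm(
  moves=[
    {"dx":38,"dy":-21,"dz":4,"rz":-0.081},
    {"dx":39,"dy":-18,"dz":4,"rz":-0.081},
    {"dx":41,"dy":-15,"dz":4,"rz":-0.081},
    {"dx":42,"dy":-11,"dz":4,"rz":-0.081},
    {"dx":42,"dy":-8,"dz":4,"rz":-0.081},
  ],
)

```text
schema error: expected keys dx, dy, dz, rx, ry, rz, grip
```

Run:
```python
from plan import *
plan([.4503,-.0121,.16],down(.108),5)
```

```text
0 [79.3, -102.1, 11.7] [-0.0, 0.0, -0.242]
1 [101.4, -80.2, 11.7] [-0.0, 0.0, -0.242]
2 [117.7, -53.5, 11.7] [-0.0, 0.0, -0.242]
3 [127.1, -23.8, 11.8] [-0.0, 0.0, -0.242]
4 [129.1, 7.3, 11.7] [-0.0, 0.0, -0.242]
err mm [ 0.03 -0.03 -0.01] rot [-0.0001  0.      0.    ]
```

All seven keys are needed in every row.

Emit:
step_arm(
  moves=[
    {"dx":26,"dy":-34,"dz":4,"rx":0,"ry":0,"rz":-0.081,"grip":0},
    {"dx":29,"dy":-32,"dz":4,"rx":0,"ry":0,"rz":-0.081,"grip":0},
    {"dx":32,"dy":-29,"dz":4,"rx":0,"ry":0,"rz":-0.081,"grip":0},
    {"dx":34,"dy":-27,"dz":4,"rx":0,"ry":0,"rz":-0.081,"grip":0},
    {"dx":36,"dy":-24,"dz":4,"rx":0,"ry":0,"rz":-0.081,"grip":0},
  ],
)

```text
time: 1.6
tcp_pos: [0.3686, -0.4332, 0.1987]
eef_rot: [2.844, 1.334, 0.0]
contact_force: [0.5, 0.1, -0.1]
finger_gap: 0.0929
grasp_force: 0.0
```

Emit:
step_arm(
  moves=[
    {"dx":38,"dy":-21,"dz":4,"rx":0,"ry":0,"rz":-0.081,"grip":0},
    {"dx":39,"dy":-18,"dz":4,"rx":0,"ry":0,"rz":-0.081,"grip":0},
    {"dx":41,"dy":-15,"dz":4,"rx":0,"ry":0,"rz":-0.081,"grip":0},
    {"dx":42,"dy":-11,"dz":4,"rx":0,"ry":0,"rz":-0.081,"grip":0},
    {"dx":42,"dy":-8,"dz":4,"rx":0,"ry":0,"rz":-0.081,"grip":0},
  ],
)

```text
time: 2.1
tcp_pos: [0.4092, -0.2209, 0.1788]
eef_rot: [2.517, 1.878, 0.001]
contact_force: [-0.2, -0.1, -0.4]
finger_gap: 0.0929
grasp_force: 0.0
```

Run:
```python
from plan import *
plan([.4503,-.0121,.16],down(.108),5)
```

```text
0 [42.4, -4.0, 3.8] [0.0, 0.0, -0.079]
1 [42.6, -0.7, 3.7] [0.0, 0.0, -0.079]
2 [42.5, 2.7, 3.8] [0.0, 0.0, -0.079]
3 [42.1, 6.0, 3.7] [0.0, 0.0, -0.079]
4 [41.5, 9.3, 3.8] [0.0, 0.0, -0.079]
err mm [ 0.05 -0.03  0.05] rot [ 0.0008  0.0005 -0.0018]
```

Emit:
step_arm(
  moves=[
    {"dx":42.4,"dy":-4,"dz":3.8,"rx":0,"ry":0,"rz":-0.079,"grip":0},
    {"dx":42.6,"dy":-0.7,"dz":3.8,"rx":0,"ry":0,"rz":-0.079,"grip":0},
    {"dx":42.5,"dy":2.7,"dz":3.8,"rx":0,"ry":0,"rz":-0.079,"grip":0},
    {"dx":42,"dy":6,"dz":3.8,"rx":0,"ry":0,"rz":-0.079,"grip":0},
    {"dx":41.5,"dy":9.3,"dz":3.8,"rx":0,"ry":0,"rz":-0.079,"grip":0},
  ],
)

```text
time: 2.6
tcp_pos: [0.451, -0.0122, 0.1598]
eef_rot: [2.1, 2.335, 0.001]
contact_force: [0.5, -0.0, 0.3]
finger_gap: 0.093
grasp_force: 0.0
```

Emit:
step_arm(
  moves=[
    {"dx":0,"dy":0,"dz":20,"rx":0,"ry":0,"rz":0,"grip":0},
    {"dx":0,"dy":0,"dz":20,"rx":0,"ry":0,"rz":0,"grip":0},
    {"dx":0,"dy":0,"dz":10,"rx":0,"ry":0,"rz":0,"grip":0},
    {"dx":0,"dy":0,"dz":0,"rx":0,"ry":0,"rz":0,"grip":0},
    {"dx":0,"dy":0,"dz":0,"rx":0,"ry":0,"rz":0,"grip":0},
  ],
)

```text
time: 3.1
tcp_pos: [0.4507, -0.014, 0.1099]
eef_rot: [2.105, 2.332, -0.0]
contact_force: [-0.5, 0.1, 0.3]
finger_gap: 0.0927
grasp_force: 0.0
```

Run:
```python
from plan import *
plan([.4503,-.0121,.02],down(.108),4)
p=get_image('scene');c=cv2.resize(p['image'][130:230,230:350,::-1],None,fx=6,fy=6,interpolation=2);cv2.imwrite('pics/g1.png',c)
```

```text
0 [0.5, -0.0, 22.5] [-0.0, 0.0, -0.001]
1 [0.5, -0.1, 22.5] [-0.0, 0.0, -0.001]
2 [0.5, -0.0, 22.4] [-0.0, 0.0, -0.001]
3 [0.5, -0.1, 22.5] [-0.0, 0.0, -0.001]
err mm [ 0.02 -0.02  0.01] rot [-0.0001  0.0001 -0.0014]
```

View pics/g1.png

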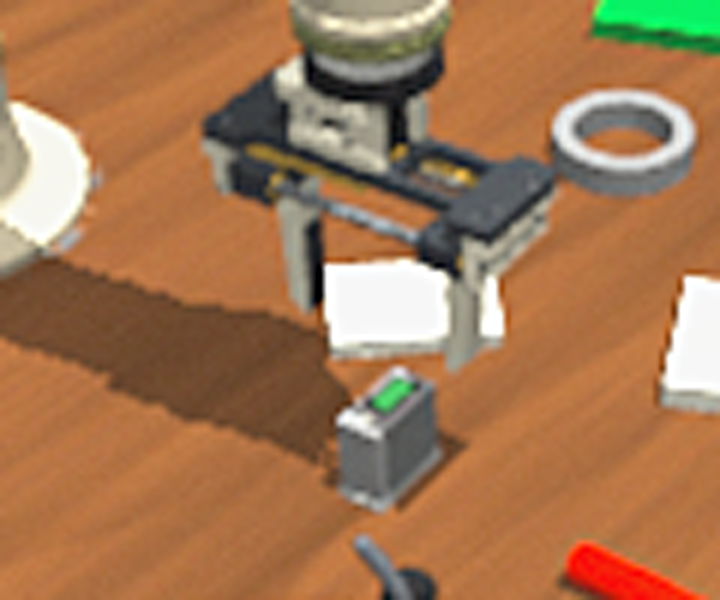

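The crop shows the fingers straddling the gauge's thin direction, well clear of the small white plate. I'll descend and grip.

Emit:
step_arm(
  moves=[
    {"dx":0.5,"dy":0,"dz":25,"rx":0,"ry":0,"rz":0,"grip":0},
    {"dx":0.5,"dy":0,"dz":25,"rx":0,"ry":0,"rz":0,"grip":0},
    {"dx":0.5,"dy":0,"dz":25,"rx":0,"ry":0,"rz":0,"grip":0},
    {"dx":0.5,"dy":0,"dz":15,"rx":0,"ry":0,"rz":0,"grip":0},
    {"dx":0,"dy":0,"dz":0,"rx":0,"ry":0,"rz":0,"grip":0},
  ],
)

```text
time: 3.65
tcp_pos: [0.4502, -0.0119, 0.0188]
eef_rot: [-2.103, -2.332, 0.002]
contact_force: [0.6, 1.3, 0.4]
finger_gap: 0.0931
grasp_force: 0.0
```

Emit:
step_arm(
  moves=[
    {"dx":0,"dy":0,"dz":0,"rx":0,"ry":0,"rz":0,"grip":0.4},
    {"dx":0,"dy":0,"dz":0,"rx":0,"ry":0,"rz":0,"grip":0.7},
    {"dx":0,"dy":0,"dz":0,"rx":0,"ry":0,"rz":0,"grip":1},
    {"dx":0,"dy":0,"dz":0,"rx":0,"ry":0,"rz":0,"grip":1},
    {"dx":0,"dy":0,"dz":0,"rx":0,"ry":0,"rz":0,"grip":1},
  ],
)

```text
time: 4.15
tcp_pos: [0.4506, -0.012, 0.0201]
eef_rot: [2.104, 2.332, 0.001]
contact_force: [-0.6, 0.8, -0.8]
finger_gap: 0.0578
grasp_force: 0.0
```

Emit:
step_arm(
  moves=[
    {"dx":0,"dy":0,"dz":0,"rx":0,"ry":0,"rz":0,"grip":1},
    {"dx":0,"dy":0,"dz":0,"rx":0,"ry":0,"rz":0,"grip":1},
    {"dx":0,"dy":0,"dz":0,"rx":0,"ry":0,"rz":0,"grip":1},
    {"dx":0,"dy":0,"dz":0,"rx":0,"ry":0,"rz":0,"grip":1},
    {"dx":0,"dy":0,"dz":0,"rx":0,"ry":0,"rz":0,"grip":1},
  ],
)

```text
time: 4.65
tcp_pos: [0.4503, -0.0118, 0.0196]
eef_rot: [-2.104, -2.333, 0.0]
contact_force: [-0.9, -0.2, 0.6]
finger_gap: 0.0301
grasp_force: 30.0
```

Emit:
step_arm(
  moves=[
    {"dx":0,"dy":0,"dz":-10,"rx":0,"ry":0,"rz":0,"grip":1},
    {"dx":0,"dy":0,"dz":-20,"rx":0,"ry":0,"rz":0,"grip":1},
    {"dx":0,"dy":0,"dz":-20,"rx":0,"ry":0,"rz":0,"grip":1},
    {"dx":0,"dy":0,"dz":-15,"rx":0,"ry":0,"rz":0,"grip":1},
    {"dx":0,"dy":0,"dz":0,"rx":0,"ry":0,"rz":0,"grip":1},
  ],
)

```text
time: 5.15
tcp_pos: [0.4511, -0.012, 0.0859]
eef_rot: [2.104, 2.331, 0.003]
contact_force: [0.2, -0.5, -1.1]
finger_gap: 0.03
grasp_force: 30.0
```

Run:
```python
from plan import *
s=telemetry.state();print(np.round(s['contact_force'],2),s['finger_gap'],s['grasp_force'])
plan([.5794,.2264,.065],down(.108),10)
```

```text
[ 0.23 -0.46 -1.13] 0.030023801282849975 29.99944120645523
0 [22.4, 15.2, 2.1] [0.0, 0.0, -0.001]
1 [22.4, 15.2, 2.1] [0.0, 0.0, -0.001]
2 [22.4, 15.2, 2.1] [0.0, 0.0, -0.001]
3 [22.4, 15.3, 2.1] [0.0, 0.0, -0.001]
4 [22.3, 15.3, 2.2] [0.0, 0.0, -0.001]
5 [22.3, 15.3, 2.1] [0.0, 0.0, -0.001]
6 [22.3, 15.3, 2.2] [0.0, 0.0, -0.001]
7 [22.3, 15.4, 2.1] [0.0, 0.0, -0.001]
8 [22.3, 15.4, 2.2] [0.0, 0.0, -0.001]
9 [22.3, 15.4, 2.1] [0.0, 0.0, -0.001]
err mm [-0.03 -0.01 -0.01] rot [0.0026 0.0001 0.0044]
```

Emit:
step_arm(
  moves=[
    {"dx":22.3,"dy":15.3,"dz":2.1,"rx":0,"ry":0,"rz":0,"grip":1},
    {"dx":22.3,"dy":15.3,"dz":2.1,"rx":0,"ry":0,"rz":0,"grip":1},
    {"dx":22.3,"dy":15.3,"dz":2.1,"rx":0,"ry":0,"rz":0,"grip":1},
    {"dx":22.3,"dy":15.3,"dz":2.1,"rx":0,"ry":0,"rz":0,"grip":1},
    {"dx":22.3,"dy":15.3,"dz":2.1,"rx":0,"ry":0,"rz":0,"grip":1},
  ],
)

```text
time: 5.65
tcp_pos: [0.515, 0.1078, 0.0729]
eef_rot: [-2.104, -2.333, 0.002]
contact_force: [1.3, -0.4, -1.3]
finger_gap: 0.0297
grasp_force: 30.0
```

Emit:
step_arm(
  moves=[
    {"dx":22.3,"dy":15.3,"dz":2.1,"rx":0,"ry":0,"rz":0,"grip":1},
    {"dx":22.3,"dy":15.3,"dz":2.1,"rx":0,"ry":0,"rz":0,"grip":1},
    {"dx":22.3,"dy":15.3,"dz":2.1,"rx":0,"ry":0,"rz":0,"grip":1},
    {"dx":22.3,"dy":15.3,"dz":2.1,"rx":0,"ry":0,"rz":0,"grip":1},
    {"dx":22.3,"dy":15.3,"dz":2.1,"rx":0,"ry":0,"rz":0,"grip":1},
  ],
)

```text
time: 6.15
tcp_pos: [0.5795, 0.2264, 0.0619]
eef_rot: [-2.104, -2.333, 0.003]
contact_force: [0.0, 0.1, -0.7]
finger_gap: 0.0299
grasp_force: 30.0
```

Emit:
step_arm(
  moves=[
    {"dx":0,"dy":0,"dz":6,"rx":0,"ry":0,"rz":0,"grip":1},
    {"dx":0,"dy":0,"dz":6,"rx":0,"ry":0,"rz":0,"grip":1},
    {"dx":0,"dy":0,"dz":5,"rx":0,"ry":0,"rz":0,"grip":1},
    {"dx":0,"dy":0,"dz":3,"rx":0,"ry":0,"rz":0,"grip":1},
    {"dx":0,"dy":0,"dz":2,"rx":0,"ry":0,"rz":0,"grip":1},
  ],
)

```text
time: 6.65
tcp_pos: [0.5793, 0.2247, 0.0411]
eef_rot: [-2.105, -2.332, 0.002]
contact_force: [0.8, -0.2, -1.4]
finger_gap: 0.0299
grasp_force: 30.0
```

Run:
```python
from plan import *
s=telemetry.state();print(np.round(s['contact_force'],2),s['tcp_pos'],s['eef_rot'],s['finger_gap'],s['grasp_force'])
plan([.5794,.2264,.04],down(.108),1)
p=get_image('scene');c=cv2.resize(p['image'][130:230,300:420,::-1],None,fx=6,fy=6,interpolation=2);cv2.imwrite('pics/g2.png',c)
```

```text
[ 0.77 -0.15 -1.42] [0.57929529 0.22471945 0.04109993] [-2.10500689e+00 -2.33200794e+00  1.54625000e-03] 0.029927766652627075 29.99942421913147
0 [1.7, 0.3, 1.1] [-0.001, 0.001, -0.006]
err mm [-0.02 -0.04  0.  ] rot [ 0.0002 -0.0004  0.0002]
```

View pics/g2.png

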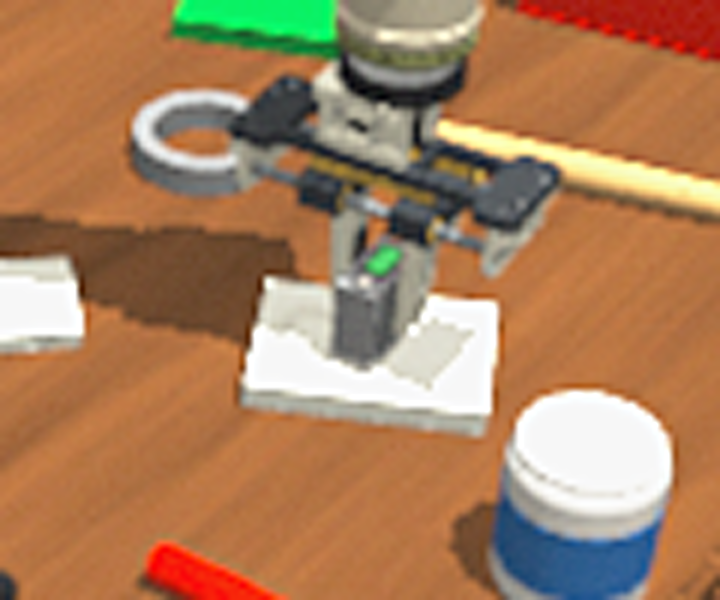

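The gauge sits upright over the middle of the large white plate, almost touching it. I'll lower it gently.

Emit:
step_arm(
  moves=[
    {"dx":0,"dy":0,"dz":0.5,"rx":0,"ry":0,"rz":0,"grip":1},
    {"dx":0,"dy":0,"dz":0.5,"rx":0,"ry":0,"rz":0,"grip":1},
    {"dx":0,"dy":0,"dz":0.5,"rx":0,"ry":0,"rz":0,"grip":1},
    {"dx":0,"dy":0,"dz":0.5,"rx":0,"ry":0,"rz":0,"grip":1},
    {"dx":0,"dy":0,"dz":0,"rx":0,"ry":0,"rz":0,"grip":1},
  ],
)

```text
time: 7.2
tcp_pos: [0.5797, 0.2257, 0.0397]
eef_rot: [2.104, 2.333, 0.0]
contact_force: [-0.2, -0.1, -0.7]
finger_gap: 0.0299
grasp_force: 30.0
```

Emit:
step_arm(
  moves=[
    {"dx":0,"dy":0,"dz":0.5,"rx":0,"ry":0,"rz":0,"grip":1},
    {"dx":0,"dy":0,"dz":0.5,"rx":0,"ry":0,"rz":0,"grip":1},
    {"dx":0,"dy":0,"dz":0,"rx":0,"ry":0,"rz":0,"grip":1},
    {"dx":0,"dy":0,"dz":0,"rx":0,"ry":0,"rz":0,"grip":1},
    {"dx":0,"dy":0,"dz":0,"rx":0,"ry":0,"rz":0,"grip":1},
  ],
)

```text
time: 7.7
tcp_pos: [0.5797, 0.2257, 0.0396]
eef_rot: [2.104, 2.332, 0.001]
contact_force: [-2.5, -0.6, 10.0]
finger_gap: 0.0301
grasp_force: 30.0
```

Contact came at 10 N with the TCP at 39.6 mm, so the plate top is at 20 mm as stated. Now I'll hold still.

Emit:
step_arm(
  moves=[
    {"dx":0,"dy":0,"dz":0,"rx":0,"ry":0,"rz":0,"grip":1},
    {"dx":0,"dy":0,"dz":0,"rx":0,"ry":0,"rz":0,"grip":1},
    {"dx":0,"dy":0,"dz":0,"rx":0,"ry":0,"rz":0,"grip":1},
    {"dx":0,"dy":0,"dz":0,"rx":0,"ry":0,"rz":0,"grip":1},
    {"dx":0,"dy":0,"dz":0,"rx":0,"ry":0,"rz":0,"grip":1},
  ],
)

```text
time: 8.2
tcp_pos: [0.5797, 0.2257, 0.0396]
eef_rot: [2.104, 2.332, 0.001]
contact_force: [-3.0, -1.9, 9.7]
finger_gap: 0.0297
grasp_force: 30.0
```

Emit:
step_arm(
  moves=[
    {"dx":0,"dy":0,"dz":0,"rx":0,"ry":0,"rz":0,"grip":1},
    {"dx":0,"dy":0,"dz":0,"rx":0,"ry":0,"rz":0,"grip":1},
    {"dx":0,"dy":0,"dz":0,"rx":0,"ry":0,"rz":0,"grip":1},
    {"dx":0,"dy":0,"dz":0,"rx":0,"ry":0,"rz":0,"grip":1},
    {"dx":0,"dy":0,"dz":0,"rx":0,"ry":0,"rz":0,"grip":1},
  ],
)

```text
time: 8.7
tcp_pos: [0.5796, 0.2257, 0.0396]
eef_rot: [2.104, 2.332, 0.0]
contact_force: [-3.1, -1.1, 10.1]
finger_gap: 0.0298
grasp_force: 30.0
```

Emit:
step_arm(
  moves=[
    {"dx":0,"dy":0,"dz":0,"rx":0,"ry":0,"rz":0,"grip":1},
    {"dx":0,"dy":0,"dz":0,"rx":0,"ry":0,"rz":0,"grip":1},
    {"dx":0,"dy":0,"dz":0,"rx":0,"ry":0,"rz":0,"grip":1},
    {"dx":0,"dy":0,"dz":0,"rx":0,"ry":0,"rz":0,"grip":1},
    {"dx":0,"dy":0,"dz":0,"rx":0,"ry":0,"rz":0,"grip":1},
  ],
)

```text
time: 9.2
tcp_pos: [0.5797, 0.2257, 0.0396]
eef_rot: [2.104, 2.332, 0.001]
contact_force: [-2.9, -1.5, 10.0]
finger_gap: 0.0299
grasp_force: 30.0
```

Emit:
step_arm(
  moves=[
    {"dx":0,"dy":0,"dz":0,"rx":0,"ry":0,"rz":0,"grip":1},
    {"dx":0,"dy":0,"dz":0,"rx":0,"ry":0,"rz":0,"grip":1},
    {"dx":0,"dy":0,"dz":0,"rx":0,"ry":0,"rz":0,"grip":1},
    {"dx":0,"dy":0,"dz":0,"rx":0,"ry":0,"rz":0,"grip":1},
    {"dx":0,"dy":0,"dz":0,"rx":0,"ry":0,"rz":0,"grip":1},
  ],
)

```text
time: 9.7
tcp_pos: [0.5797, 0.2257, 0.0396]
eef_rot: [2.104, 2.332, 0.001]
contact_force: [-1.7, -1.6, 10.4]
finger_gap: 0.0302
grasp_force: 30.0
```

Emit:
step_arm(
  moves=[
    {"dx":0,"dy":0,"dz":-5,"rx":0,"ry":0,"rz":0,"grip":1},
    {"dx":0,"dy":0,"dz":-20,"rx":0,"ry":0,"rz":0,"grip":1},
    {"dx":0,"dy":0,"dz":-40,"rx":0,"ry":0,"rz":0,"grip":1},
    {"dx":0,"dy":0,"dz":-45,"rx":0,"ry":0,"rz":0,"grip":1},
    {"dx":0,"dy":0,"dz":-40,"rx":0,"ry":0,"rz":0,"grip":1},
  ],
)

```text
time: 10.2
tcp_pos: [0.5795, 0.2257, 0.1906]
eef_rot: [-2.104, -2.333, -0.0]
contact_force: [0.9, 0.6, -1.1]
finger_gap: 0.0302
grasp_force: 30.0
```

```bash
cat > tgt.py <<'E'
from plan import *
yaw,t=.4009,.2577;c=np.array([.5697,-.2309,.0694])
x=np.array([np.cos(yaw)*np.cos(t),np.sin(yaw)*np.cos(t),np.sin(t)]);y=np.array([-np.sin(yaw),np.cos(yaw),0]);n=np.cross(x,y)
RF=np.c_[x,-y,-n]
def at(h): return c+n*h   # TCP h above face
def rep():
    s=telemetry.state();R=Ro.from_rotvec(s['eef_rot']).as_matrix()
    print('face xyz mm',(np.array([x,y,n])@(np.array(s['tcp_pos'])-c)*1e3).round(2),'rot err',Ro.from_matrix(R.T@RF).as_rotvec().round(4),'F face',(np.array([x,y,n])@s['contact_force']).round(2),'tq',np.round(s['wrist_torque'],3))
E
python3 - <<'E'
from tgt import *
rep();plan(at(.1),RF,15)
E
```

```text
face xyz mm [211.92 416.62  69.44] rot err [-0.1641  0.2216  1.2656] F face [ 0.78  0.16 -1.3 ] tq [ 0.057 -0.151 -0.008]
0 [-30.7, -5.4, 1.6] [-0.011, 0.015, 0.084]
1 [-31.1, -2.8, 1.1] [-0.011, 0.015, 0.084]
2 [-31.2, -0.2, 0.6] [-0.011, 0.015, 0.084]
3 [-31.1, 2.4, 0.2] [-0.011, 0.015, 0.084]
4 [-30.8, 5.0, -0.2] [-0.011, 0.015, 0.084]
5 [-30.3, 7.6, -0.6] [-0.011, 0.015, 0.084]
6 [-29.5, 10.1, -1.0] [-0.011, 0.015, 0.084]
7 [-28.6, 12.5, -1.3] [-0.011, 0.015, 0.084]
8 [-27.4, 14.9, -1.6] [-0.011, 0.015, 0.084]
9 [-26.0, 17.2, -1.8] [-0.011, 0.015, 0.084]
10 [-24.5, 19.3, -2.0] [-0.011, 0.015, 0.084]
11 [-22.7, 21.3, -2.1] [-0.011, 0.015, 0.084]
12 [-20.8, 23.2, -2.2] [-0.011, 0.015, 0.084]
13 [-18.8, 24.9, -2.2] [-0.011, 0.015, 0.084]
14 [-16.6, 26.4, -2.2] [-0.011, 0.015, 0.084]
err mm [0.02 0.01 0.03] rot [-0.0019 -0.0032  0.0052]
```

Emit:
step_arm(
  moves=[
    {"dx":-30.7,"dy":-5.4,"dz":1.6,"rx":-0.011,"ry":0.015,"rz":0.084,"grip":1},
    {"dx":-31,"dy":-2.8,"dz":1,"rx":-0.011,"ry":0.015,"rz":0.084,"grip":1},
    {"dx":-31,"dy":0,"dz":0.6,"rx":-0.011,"ry":0.015,"rz":0.084,"grip":1},
    {"dx":-31,"dy":2.4,"dz":0,"rx":-0.011,"ry":0.015,"rz":0.084,"grip":1},
    {"dx":-31,"dy":5,"dz":0,"rx":-0.011,"ry":0.015,"rz":0.084,"grip":1},
  ],
)

```text
time: 10.7
tcp_pos: [0.5685, 0.0692, 0.1808]
eef_rot: [-2.53, -1.826, -0.143]
contact_force: [0.3, 0.4, -1.3]
finger_gap: 0.03
grasp_force: 30.0
```

Emit:
step_arm(
  moves=[
    {"dx":-30,"dy":7.6,"dz":-0.6,"rx":-0.011,"ry":0.015,"rz":0.084,"grip":1},
    {"dx":-29.5,"dy":10,"dz":-1,"rx":-0.011,"ry":0.015,"rz":0.084,"grip":1},
    {"dx":-28.6,"dy":12.5,"dz":-1.3,"rx":-0.011,"ry":0.015,"rz":0.084,"grip":1},
    {"dx":-27.4,"dy":15,"dz":-1.6,"rx":-0.011,"ry":0.015,"rz":0.084,"grip":1},
    {"dx":-26,"dy":17,"dz":-1.8,"rx":-0.011,"ry":0.015,"rz":0.084,"grip":1},
  ],
)

```text
time: 11.2
tcp_pos: [0.5573, -0.086, 0.1727]
eef_rot: [-2.832, -1.244, -0.276]
contact_force: [1.1, -0.5, -1.3]
finger_gap: 0.0299
grasp_force: 30.0
```

Run:
```python
from tgt import *
rep();plan(at(.09),RF,5)
```

```text
face xyz mm [ 70.   138.24  88.34] rot err [-0.0551  0.071   0.4219] F face [ 0.46 -0.92 -1.49] tq [-0.136  0.151 -0.013]
0 [-24.1, 19.5, -0.3] [-0.011, 0.014, 0.084]
1 [-22.4, 21.4, -0.4] [-0.011, 0.014, 0.084]
2 [-20.5, 23.2, -0.4] [-0.011, 0.014, 0.084]
3 [-18.5, 24.9, -0.4] [-0.011, 0.014, 0.084]
4 [-16.3, 26.3, -0.4] [-0.011, 0.014, 0.084]
err mm [-0.03 -0.05  0.01] rot [0.0001 0.001  0.0019]
```

Emit:
step_arm(
  moves=[
    {"dx":-24,"dy":19.5,"dz":0,"rx":-0.011,"ry":0.014,"rz":0.084,"grip":1},
    {"dx":-22.4,"dy":21.4,"dz":0,"rx":-0.011,"ry":0.014,"rz":0.084,"grip":1},
    {"dx":-20.5,"dy":23,"dz":0,"rx":-0.011,"ry":0.014,"rz":0.084,"grip":1},
    {"dx":-18.5,"dy":25,"dz":0,"rx":-0.011,"ry":0.014,"rz":0.084,"grip":1},
    {"dx":-16,"dy":26.3,"dz":0,"rx":-0.011,"ry":0.014,"rz":0.084,"grip":1},
  ],
)

```text
time: 11.7
tcp_pos: [0.5496, -0.2394, 0.1545]
eef_rot: [-3.004, -0.613, -0.388]
contact_force: [-0.3, -0.1, -1.7]
finger_gap: 0.0299
grasp_force: 30.0
```

Emit:
step_arm(
  moves=[
    {"dx":0,"dy":0,"dz":20,"rx":0,"ry":0,"rz":0,"grip":1},
    {"dx":0,"dy":0,"dz":20,"rx":0,"ry":0,"rz":0,"grip":1},
    {"dx":0,"dy":0,"dz":10,"rx":0,"ry":0,"rz":0,"grip":1},
    {"dx":0,"dy":0,"dz":0,"rx":0,"ry":0,"rz":0,"grip":1},
    {"dx":0,"dy":0,"dz":0,"rx":0,"ry":0,"rz":0,"grip":1},
  ],
)

```text
time: 12.2
tcp_pos: [0.5617, -0.2329, 0.1065]
eef_rot: [-3.003, -0.619, -0.387]
contact_force: [-0.2, -0.4, -1.0]
finger_gap: 0.0301
grasp_force: 30.0
```

Run:
```python
from tgt import *
rep();plan(at(.03),RF,3)
p=get_image('scene');c=cv2.resize(p['image'][190:290,220:340,::-1],None,fx=6,fy=6,interpolation=2);cv2.imwrite('pics/g3.png',c)
```

```text
face xyz mm [ 1.54  1.31 37.93] rot err [-0.0008  0.0018  0.0058] F face [-0.55 -0.28 -0.93] tq [-0.131  0.288  0.004]
0 [-0.5, 0.4, 2.6] [-0.0, 0.001, 0.002]
1 [-0.5, 0.5, 2.7] [-0.0, 0.001, 0.002]
2 [-0.5, 0.4, 2.6] [-0.0, 0.001, 0.002]
err mm [-0.03 -0.02 -0.04] rot [-0.0008 -0.0012 -0.0002]
```

View pics/g3.png

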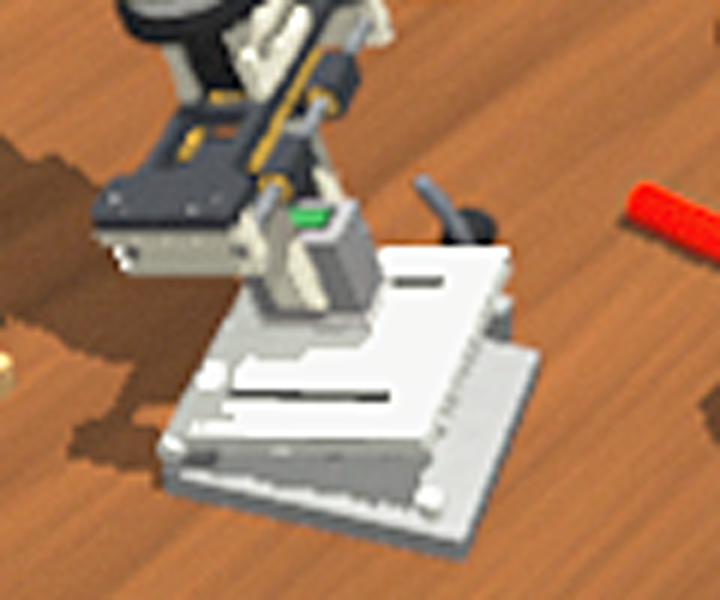

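The gauge is aligned with the slope just above the face centre, and the table looks undisturbed. I'll approach along the normal.

Emit:
step_arm(
  moves=[
    {"dx":-0.7,"dy":0.6,"dz":6,"rx":0,"ry":0.001,"rz":0.003,"grip":1},
    {"dx":-0.7,"dy":0.6,"dz":5,"rx":0,"ry":0.001,"rz":0.003,"grip":1},
    {"dx":0,"dy":0,"dz":3,"rx":0,"ry":0,"rz":0,"grip":1},
    {"dx":0,"dy":0,"dz":1,"rx":0,"ry":0,"rz":0,"grip":1},
    {"dx":0,"dy":0,"dz":0,"rx":0,"ry":0,"rz":0,"grip":1},
  ],
)

```text
time: 12.75
tcp_pos: [0.5643, -0.2332, 0.0911]
eef_rot: [-3.004, -0.609, -0.389]
contact_force: [0.2, -0.3, -2.7]
finger_gap: 0.0302
grasp_force: 30.0
```

Emit:
step_arm(
  moves=[
    {"dx":0,"dy":0,"dz":0.5,"rx":0,"ry":0,"rz":0,"grip":1},
    {"dx":0,"dy":0,"dz":0.5,"rx":0,"ry":0,"rz":0,"grip":1},
    {"dx":0,"dy":0,"dz":0,"rx":0,"ry":0,"rz":0,"grip":1},
    {"dx":0,"dy":0,"dz":0,"rx":0,"ry":0,"rz":0,"grip":1},
    {"dx":0,"dy":0,"dz":0,"rx":0,"ry":0,"rz":0,"grip":1},
  ],
)

```text
time: 13.25
tcp_pos: [0.5645, -0.2332, 0.0904]
eef_rot: [-3.004, -0.609, -0.389]
contact_force: [0.5, 0.6, -1.3]
finger_gap: 0.0295
grasp_force: 30.0
```

```bash
python3 -c "
from tgt import *
rep()"
```

```text
face xyz mm [-0.11 -0.09 21.76] rot err [-0.0005 -0.0002 -0.0007] F face [ 0.3   0.34 -1.41] tq [-0.155  0.324 -0.028]
```

Emit:
step_arm(
  moves=[
    {"dx":0,"dy":0,"dz":0.5,"rx":0,"ry":0,"rz":0,"grip":1},
    {"dx":0,"dy":0,"dz":0.5,"rx":0,"ry":0,"rz":0,"grip":1},
    {"dx":0,"dy":0,"dz":0.5,"rx":0,"ry":0,"rz":0,"grip":1},
    {"dx":0,"dy":0,"dz":0,"rx":0,"ry":0,"rz":0,"grip":1},
    {"dx":0,"dy":0,"dz":0,"rx":0,"ry":0,"rz":0,"grip":1},
  ],
)

```text
time: 13.75
tcp_pos: [0.5646, -0.2332, 0.0901]
eef_rot: [-3.004, -0.609, -0.39]
contact_force: [-7.5, 1.1, 14.4]
finger_gap: 0.0296
grasp_force: 30.0
```

```bash
python3 -c "
from tgt import *
rep()"
```

```text
face xyz mm [-0.16 -0.14 21.45] rot err [ 0.0001 -0.0005 -0.0007] F face [-2.61  3.94 15.58] tq [0.453 0.679 0.201]
```

Contact came at h = 21.5 mm where I expected 19.6, and the moment suggests the uphill edge touched first. The tilt may be about 1° steeper than fitted, so I'll measure pressed and free wrenches.

```bash
cat >> tgt.py <<'E'
def wr(tag,k=6):
    import json,os
    F=[];M=[]
    for _ in range(k):
        get_image('top');s=telemetry.state();F.append(s['contact_force']);M.append(s['wrist_torque'])
    B=np.array([x,y,n]);F=B@np.mean(F,0);M=B@np.mean(M,0);rep();print(tag,'F',F.round(2),'M',M.round(3))
    d=json.load(open('w.json')) if os.path.exists('w.json') else {}
    d[tag]=[F.tolist(),M.tolist()];json.dump(d,open('w.json','w'))
E
python3 -c "
from tgt import *
wr('p1')"
```

```text
face xyz mm [-0.14 -0.1  21.43] rot err [ 0.     -0.0005 -0.0007] F face [-2.93  2.79 15.22] tq [0.414 0.676 0.246]
p1 F [-2.55  2.93 15.66] M [0.674 0.459 0.038]
```

Emit:
step_arm(
  moves=[
    {"dx":0,"dy":0,"dz":-1.5,"rx":0,"ry":0,"rz":0,"grip":1},
    {"dx":0,"dy":0,"dz":-1.5,"rx":0,"ry":0,"rz":0,"grip":1},
    {"dx":0,"dy":0,"dz":0,"rx":0,"ry":0,"rz":0,"grip":1},
    {"dx":0,"dy":0,"dz":0,"rx":0,"ry":0,"rz":0,"grip":1},
    {"dx":0,"dy":0,"dz":0,"rx":0,"ry":0,"rz":0,"grip":1},
  ],
)

```text
time: 14.55
tcp_pos: [0.5642, -0.2332, 0.0916]
eef_rot: [-3.004, -0.609, -0.389]
contact_force: [1.0, 0.1, -1.5]
finger_gap: 0.0298
grasp_force: 30.0
```

```bash
python3 -c "
from tgt import *
wr('free')"
```

```text
face xyz mm [-0.15 -0.03 23.12] rot err [-0.0007 -0.0001 -0.0007] F face [ 0.11 -0.3  -1.23] tq [-0.129  0.312 -0.031]
free F [-0.09 -0.08 -1.15] M [-0.015  0.321  0.015]
```

Emit:
step_arm(
  moves=[
    {"dx":0,"dy":0,"dz":0,"rx":0,"ry":0.01,"rz":0,"grip":1},
    {"dx":0,"dy":0,"dz":0,"rx":0,"ry":0.01,"rz":0,"grip":1},
    {"dx":0,"dy":0,"dz":0,"rx":0,"ry":0,"rz":0,"grip":1},
    {"dx":0,"dy":0,"dz":1.5,"rx":0,"ry":0,"rz":0,"grip":1},
    {"dx":0,"dy":0,"dz":0,"rx":0,"ry":0,"rz":0,"grip":1},
  ],
)

```text
time: 15.35
tcp_pos: [0.5645, -0.2332, 0.0902]
eef_rot: [-2.996, -0.607, -0.419]
contact_force: [0.1, -0.5, -1.7]
finger_gap: 0.0295
grasp_force: 30.0
```

```bash
python3 -c "
from tgt import *
wr('free2',4)"
```

```text
face xyz mm [ 3.000e-02 -1.000e-02  2.167e+01] rot err [-0.0006 -0.0202 -0.0006] F face [ 0.16 -0.49 -1.01] tq [-0.148  0.335  0.069]
free2 F [ 0.08 -0.18 -1.28] M [-0.006  0.349  0.006]
```

Emit:
step_arm(
  moves=[
    {"dx":0,"dy":0,"dz":0.5,"rx":0,"ry":0,"rz":0,"grip":1},
    {"dx":0,"dy":0,"dz":0.5,"rx":0,"ry":0,"rz":0,"grip":1},
    {"dx":0,"dy":0,"dz":0.3,"rx":0,"ry":0,"rz":0,"grip":1},
    {"dx":0,"dy":0,"dz":0,"rx":0,"ry":0,"rz":0,"grip":1},
    {"dx":0,"dy":0,"dz":0,"rx":0,"ry":0,"rz":0,"grip":1},
  ],
)

```text
time: 16.05
tcp_pos: [0.5648, -0.233, 0.0899]
eef_rot: [-2.996, -0.608, -0.419]
contact_force: [-4.0, 0.3, 8.6]
finger_gap: 0.03
grasp_force: 30.0
```

```bash
python3 -c "
from tgt import *
wr('p2',4)"
```

```text
face xyz mm [ 0.11 -0.04 21.16] rot err [-0.0002 -0.0205 -0.0006] F face [-1.06  1.78  9.09] tq [0.086 0.73  0.098]
p2 F [-1.04  1.77  8.92] M [0.361 0.633 0.002]
```

The contact centroid moved from about +19 mm to −7 mm when I added 0.02 rad, so the face tilt is about 0.273 rad (15.6°) and the base is now flush. I'll trim it slightly and press a bit more.

Emit:
step_arm(
  moves=[
    {"dx":0,"dy":0,"dz":0,"rx":0,"ry":-0.004,"rz":0,"grip":1},
    {"dx":0,"dy":0,"dz":0.2,"rx":0,"ry":0,"rz":0,"grip":1},
    {"dx":0,"dy":0,"dz":0,"rx":0,"ry":0,"rz":0,"grip":1},
    {"dx":0,"dy":0,"dz":0,"rx":0,"ry":0,"rz":0,"grip":1},
    {"dx":0,"dy":0,"dz":0,"rx":0,"ry":0,"rz":0,"grip":1},
  ],
)

```text
time: 16.75
tcp_pos: [0.5648, -0.233, 0.0899]
eef_rot: [-2.998, -0.608, -0.414]
contact_force: [-4.9, 0.3, 11.5]
finger_gap: 0.0297
grasp_force: 30.0
```

Run:
```python
from tgt import *
wr('p3',4)
p=get_image('scene');q=get_image('top')
def cr(p,a,b,c,d,s): return cv2.resize(p['image'][b:d,a:c,::-1],None,fx=s,fy=s,interpolation=2)
cv2.imwrite('pics/g4.png',np.hstack([cr(p,235,205,315,275,5),cr(q,360,140,440,210,5)]))
```

```text
face xyz mm [ 0.08 -0.05 21.14] rot err [-0.     -0.0166 -0.0005] F face [-1.31  1.29 11.39] tq [0.237 0.611 0.13 ]
p3 F [-1.75  1.88 12.07] M [0.468 0.439 0.014]
```

View pics/g4.png

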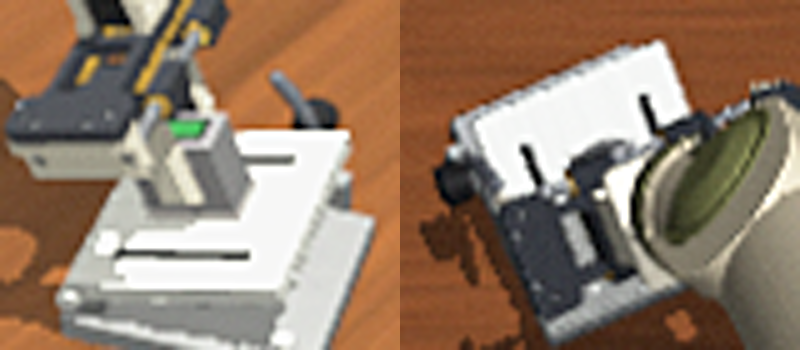

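The picture shows the gauge seated near the face middle, at about (274,244) in the scene picture, with the table edges unmoved. I'll trim the moment back to centre and check against a model overlay.

Emit:
step_arm(
  moves=[
    {"dx":0,"dy":0,"dz":0,"rx":0,"ry":0.003,"rz":0,"grip":1},
    {"dx":0,"dy":0,"dz":0,"rx":0,"ry":0,"rz":0,"grip":1},
    {"dx":0,"dy":0,"dz":0,"rx":0,"ry":0,"rz":0,"grip":1},
    {"dx":0,"dy":0,"dz":0,"rx":0,"ry":0,"rz":0,"grip":1},
    {"dx":0,"dy":0,"dz":0,"rx":0,"ry":0,"rz":0,"grip":1},
  ],
)

```text
time: 17.55
tcp_pos: [0.5649, -0.233, 0.0898]
eef_rot: [-2.997, -0.608, -0.418]
contact_force: [-5.3, -0.6, 11.9]
finger_gap: 0.0295
grasp_force: 30.0
```

Run:
```python
from tgt import *
from fit import rect
wr('p4',4)
p=get_image('scene');t2=.274
h=c-70e-3*x-12e-3*n; X=np.array([np.cos(yaw)*np.cos(t2),np.sin(yaw)*np.cos(t2),np.sin(t2)]);N=np.cross(X,y);C=h+70e-3*X+12e-3*N
print('new c',C,'tcp in new face',(np.array([X,y,N])@(np.array(telemetry.state()['tcp_pos'])-C)*1e3).round(2))
s=6;o=np.array([235,200]);im=cv2.resize(p['image'][200:275,235:320,::-1],None,fx=s,fy=s,interpolation=2);raw=im.copy()
def dr(P,col): cv2.polylines(im,[np.round(((proj(p,P)-o)+.5)*s-.5).astype(int)],True,col,1)
dr(rect(C,X,y,.14,.13),(0,0,255));dr(rect(C,X,y,.06,.03),(255,0,255));dr(rect(C+.06*N,X,y,.06,.03),(255,0,0))
cv2.imwrite('pics/g5.png',im)
```

```text
face xyz mm [ 0.12 -0.04 21.12] rot err [-0.0001 -0.0196 -0.0005] F face [-1.16  1.91 12.01] tq [0.148 0.748 0.072]
p4 F [-1.31  1.85 11.86] M [ 0.462  0.66  -0.016]
new c [ 0.56925024 -0.23109063  0.07044951] tcp in new face [ 0.62 -0.05 20.  ]
```

View pics/g5.png

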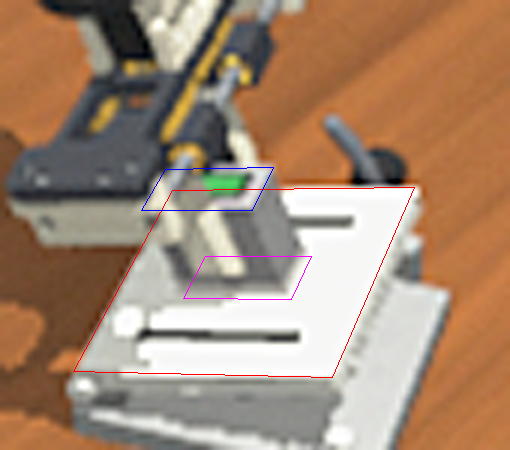

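Force is 12 N along the normal, the moment is centred and the table fits its earlier outline. The gauge is within about 5 mm of the middle, so I'll hand in.

```bash
python3 -c "
from plant import arm
print(arm.finish_job())"
```

```text
the job is handed in; nothing more can be done
None
```

The gauge was held still on the reference plate for about 2 s at 10 N, then pressed onto the sloped face with about 12 N and handed in while still gripped; by the force readings its base is flush, it sits within about 5 mm of the middle, and the table showed no sign of moving.

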